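Send the long instrument case down the roller lane

ROBOT

A 6-joint arm with a two-finger parallel gripper is mounted at the origin on the work surface. World frame = base frame: x ahead of the robot, y to its left, z up, the work surface at z = 0. Lengths are in m, angles in rad, forces in N, time in s.
With the tool pointing down it reaches from about 0.275 to 1 m from the base axis. Payload 8.4 kg.
Tool frame: the origin (TCP) lies on the centre line of the jaws, within the pads' length; the fingertips stand 17 mm ahead of it and the grasp point (between the pads) lies 2 mm behind it (bot.tcp_to_tips is the z of the fingertips in the tool frame, in m); z points along the fingers, y is the line along which they close (so a half turn about z gives the same grasp; the last joint's range is limited). The gripper opens to 85 mm and grips with 20 to 120 N. Pads are 22 mm wide; open, the fingers measure 114 mm over their backs; the gripper's body (76 mm by 85 mm) begins 54 mm behind the grasp point. The pads swing forward as they close: fully open they stand 13 mm farther back than shut.
Start: joints at [1.33, 0.353, 1.633, -0, 1.155, -0.002], TCP at [0.148, 0.607, 0.248] pointing down, gripper open.
Joint ranges: [-2.63, 2.63], [-0.92, 2.1], [0.06, 2.66], [-1.3, 4.44], [0, 2.69], [-3.02, 3.02]. Speed limits (rad/s): [2.22, 2.22, 2.79, 3.14, 3.14, 3.14].

INTERFACE

Orientations are given as a unit quaternion [x, y, z, w].
In Python, from workcell import bot, hand, kinematics, get_obs, vision, hand_in gives the robot as it stands. The module is installed in compiled form; this text tells all that it offers. Calls block until the motion is done:
- bot.reach(position, orientation): joint-space move of the TCP to a pose.
- bot.servo_line(position, ori=None, velocity=0.15): straight line of the TCP; ori=None keeps the orientation; velocity is the mean speed in m/s.
- bot.goto_joints(angles): joint-space move.
- hand.move_gripper(opening, strength=None): finger opening in m; strength is the grip in N (None keeps the last); returns when the fingers have stopped.
- bot.dwell(seconds).
- kinematics.solve_ik(position, orientation): joint angles nearest the present ones, or None.
- get_obs(): the state.
- vision.read_camera(name): name is "scene" or "top"; returns a dict with "frame" (420x560x3 uint8, red, green, blue), "intrinsics" (3x3 intrinsics, pixels), "dist" ([k1, k2, p1, p2, k3] as OpenCV has them; the pictures are not rectified), "view" (4x4, takes a point from world to camera coordinates). Camera axes: x right, y down, z forward; pixel columns grow to the right and rows downward; lengths in m; the calibration is good to about 2 mm. A picture is of the moment at which its call begins. There is no depth.
A pose or a line that the arm cannot do raises bot.IKError and nothing moves.
- hand_in(): hands the job in; it is judged then, once.
The state is a dict: "time_s": time; "joint_pos": joint angles; "joint_vel": joint speeds; "joint_efforts": joint torques, N m; "position": TCP position; "orientation": TCP orientation; "wrist_force": force on the tool from outside, world axes, zero at the start; "ft_torque": the same for the moment, N m; "gripper_width": finger opening in m; "grip_force": force on a finger pad.
Only numpy, scipy, OpenCV 4.12 (cv2) and the standard library are available. Lean on these libraries where they do the work, as an engineer would, in place of code of your own. Each camera call takes 0.05 s, during which the arm holds its last target. There are 200 camera calls.

TASK

Pick up the long aluminium instrument case (it has a handle on top), set it gently, lengthwise and handle up, on the rollers at the high end of the sloped lane and let go, so that it rolls down by itself until it rests against the stop plate. Do not drop it onto the rollers, and leave the short case where it stands.

Things in the scene. Friction and masses are not known exactly. Their poses are not given: they have to be found in the camera images.
- long_mid (a point): The long aluminium case: loose, 160 (x) by 70 (y) by 60 mm high, 0.35 to 0.7 kg, standing on the table. Rigid black handle bar along its x over the top's middle: 90 long, 14 wide, 12 mm thick, 24 mm free height below, a post under each end. This point is the centre of the whole (total height 96), 48 mm above the underside; the bar's centre is 42 mm above it. Either end may lead.
- short_mid (a point): A bystander, the short case: same make, 85 (its x) by 70 by 60 mm high with the same kind of handle, 70 mm long; total height 96 mm. This point is its centre, 48 mm above its underside. It must stay where it stands.
- lane_load (a point): Fixed lane, 360 mm long, 6.3 deg slope: rollers 18 mm thick, lightly braked, a case let go runs down at about 0.1 m/s; side rails 100 mm apart inside, 12 mm above the roller tops. This point, on the roller-top plane midway between the rails, 95 mm from the open high end, suits the middle of the long case's underside. x: down the slope; y: along the rollers; z: square up from the sloped plane.
- lane_stop (a point): Middle of the stop plate's face at the lane's low end, on the roller-top plane; axes as lane_load, 255 mm farther down the slope. The dark steel plate is as wide as the lane and stands 32 mm above the roller tops. With the long case against it, the case's centre is 80 mm up the slope from this point and 48 mm above the roller-top plane.
Mind the look-alikes: they are no part of the job. What is shaped like the part that bears long_mid but green or red is not meant.

How it is judged:
On the way:
1. the long case stands lengthwise on the rollers, handle up, at least 50 mm short of the stop, untouched by the fingers (y of long_mid in the frame of lane_stop between -0.02 and 0.02 m and z of long_mid in the frame of lane_stop between 0.038 and 0.058 m and angle between the x axis of long_mid and the x axis of lane_stop, either way round below 0.3 rad and angle between the z axis of long_mid and the z axis of lane_stop, either way round below 0.12 rad and angle between long_mid's own z axis and vertical below 0.6 rad and x of long_mid in the frame of lane_stop between -0.3 and -0.13 m and contact force between the fingers and long_case below 0.1 N), for 0.1 s.
At the end, for the whole second after the job is handed in: The long case rests on the rollers between the rails, handle up, lengthwise to 17 degrees, its centre within 20 mm of the lane's middle line, its end within 15 mm of the stop plate, at rest and released; the short case within 20 mm of where it stood (y of long_mid in the frame of lane_stop between -0.02 and 0.02 m and z of long_mid in the frame of lane_stop between 0.038 and 0.058 m and angle between the x axis of long_mid and the x axis of lane_stop, either way round below 0.3 rad and angle between the z axis of long_mid and the z axis of lane_stop, either way round below 0.12 rad and angle between long_mid's own z axis and vertical below 0.6 rad and x of long_mid in the frame of lane_stop between -0.095 and -0.07 m and linear speed of long_case below 0.02 m/s and distance of short_mid from where it was at the start of the episode below 0.02 m); the robot touches nothing.
It fails at once if the short case is shifted by 20 mm or more (distance of short_mid from where it was at the start of the episode above 0.02 m).
It fails at once if the long case is let go more than 30 mm above the rollers (z of long_mid in the frame of lane_load above 0.078 m and contact force between the fingers and long_case below 0.1 N).
It also fails if it takes over 42 s, if anything falls off the work surface, if the arm or the gripper's body presses on something with over 40 N, if the wrist force passes 120 N, or if a joint passes its speed limit or range.

## Working session

There is one attempt and no reset: what is moved stays moved. The work goes in short steps, each a Python script; the robot and the scene stay as the last script left them, time stands still between calls to the robot, and variables do not carry over. Pictures are saved under pics/ and viewed, at most 10 in all, crops included, and the job is handed in when it is done.

```bash
mkdir -p pics; python3 - <<'E'
from workcell import vision,get_obs
import cv2,numpy as np
for n in("scene","top"):
    r=vision.read_camera(n); cv2.imwrite(f"pics/{n}0.png",r["frame"][:,:,::-1]); np.savez(n+"0.npz",**r)
    print(n,r["intrinsics"].tolist(),r["dist"],np.round(r["view"],4).tolist())
o=get_obs();print(o)
E
```

```text
scene [[468.79257605020376, 0.0, 277.4148668664687], [0.0, 468.79257605020376, 208.77196873986603], [0.0, 0.0, 1.0]] [0.03138317 0.         0.         0.         0.        ] [[-0.1209, 0.9926, -0.006, 0.0399], [0.8487, 0.1003, -0.5192, -0.3617], [-0.5148, -0.0678, -0.8546, 1.4021], [0.0, 0.0, 0.0, 1.0]]
top [[429.53133693634965, 0.0, 281.99396721857113], [0.0, 429.53133693634965, 209.09608966266578], [0.0, 0.0, 1.0]] [-0.06862571  0.          0.          0.          0.        ] [[-0.0121, -0.9999, -0.0057, 0.0315], [-0.9831, 0.013, -0.1829, 0.4692], [0.1829, 0.0034, -0.9831, 1.2218], [0.0, 0.0, 0.0, 1.0]]
{'time_s': 0.1, 'joint_pos': array([ 1.32958476e+00,  3.53567197e-01,  1.63405535e+00,  1.91734867e-05,
        1.15518777e+00, -2.38911075e-03]), 'joint_vel': array([ 9.02469028e-05, -1.94757467e-03, -2.65851623e-03,  5.47794964e-04,
       -1.72296005e-03, -1.66724945e-03]), 'joint_efforts': array([-7.69996386e-04, -6.06351686e+01, -3.42822254e+01, -5.51680557e-05,
        3.82612663e-03, -4.06004813e-05]), 'position': array([0.14774165, 0.60687611, 0.24764593]), 'orientation': array([ 1.19131474e-01,  9.92878301e-01, -6.03252203e-04, -8.26755575e-05]), 'wrist_force': array([-0.03617759, -0.5183609 , -0.32447086]), 'ft_torque': array([ 0.00236728, -0.0022892 , -0.01351929]), 'grip_force': 0.0, 'gripper_width': 0.08555224455636366}
```

View pics/scene0.png

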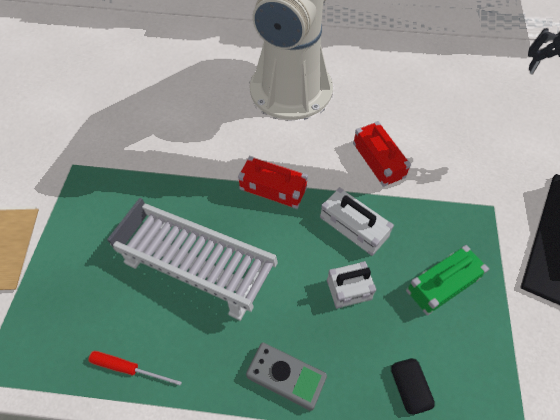

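View pics/top0.png

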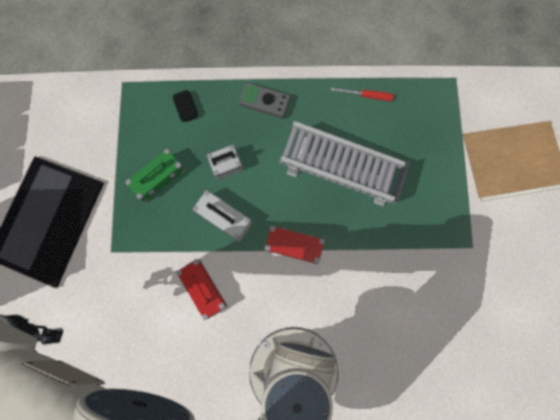

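The scene view shows the long case at about (357,220) and the short one at (351,285). The lane runs from its high end at (255,280) to the dark stop at (130,225). In the top view the long case is at (222,214), the short one at (225,160), the lane from (288,145) to the stop at (400,180).

```bash
cat > h.py <<'E'
import numpy as np,cv2
class Cam:
    def __init__(s,r): s.K,s.d,s.V,s.f=[np.asarray(r[k]) for k in("intrinsics","dist","view","frame")]
    def ray(s,p):
        u=cv2.undistortPoints(np.array(p,float).reshape(-1,1,2),s.K,s.d).reshape(-1,2)
        R=s.V[:3,:3]; c=-R.T@s.V[:3,3]; return c,np.c_[u,np.ones(len(u))]@R
    def plane(s,p,z):
        c,d=s.ray(p); return c+d*((z-c[2])/d[:,2])[:,None]
    def proj(s,P): return cv2.projectPoints(np.array(P,float).reshape(-1,1,3),cv2.Rodrigues(s.V[:3,:3])[0],s.V[:3,3],s.K,s.d)[0].reshape(-1,2)
def tri(A,a,B,b):
    out=[]
    for p,q in zip(a,b):
        c1,d1=A.ray(p);c2,d2=B.ray(q);d1=d1[0]/np.linalg.norm(d1);d2=d2[0]/np.linalg.norm(d2)
        t=np.linalg.lstsq(np.c_[d1,-d2],c2-c1,rcond=None)[0]
        x,y=c1+t[0]*d1,c2+t[1]*d2; out.append([*(x+y)/2,np.linalg.norm(x-y)])
    return np.array(out)
def load(n): return Cam(np.load(n))
def blob(cam,roi,cond):
    x0,y0,x1,y1=roi; m=np.zeros(cam.f.shape[:2],np.uint8); m[y0:y1,x0:x1]=cond(cam.f[y0:y1,x0:x1].astype(int))*255
    c=max(cv2.findContours(m,cv2.RETR_EXTERNAL,cv2.CHAIN_APPROX_NONE)[0],key=cv2.contourArea)
    return c.reshape(-1,2)
E
python3 - <<'E'
from h import *
S,T=load("scene0.npz"),load("top0.npz")
bl=lambda f:f.max(2)<70
for nm,rs,rt in(("long",(325,188,390,245),(195,190,250,240)),("short",(328,262,375,300),(205,145,243,175))):
  for cam,r in((S,rs),(T,rt)):
    c=blob(cam,r,bl); rc=cv2.minAreaRect(c); b=cv2.boxPoints(rc)
    print(nm,rc,np.round(cam.plane([rc[0]],.09),4).tolist()); print(np.round(cam.plane(b,.096)[:,:2],4).tolist())
for n,cam,(x0,y0,x1,y1),k in(("s",S,(100,190,290,325),4),("t",T,(270,110,415,215),5)):
    cv2.imwrite(f"pics/{n}lane.png",cv2.resize(cam.f[y0:y1,x0:x1,::-1],None,fx=k,fy=k,interpolation=cv2.INTER_CUBIC))
E
```

```text
long ((357.9879150390625, 210.7112579345703), (40.349491119384766, 11.491326332092285), 35.753883361816406) [[0.4626, 0.2023, 0.09]]
[[0.4524, 0.1561], [0.4251, 0.1702], [0.4799, 0.2462], [0.5057, 0.2316]]
long ((220.5846405029297, 212.8759002685547), (30.795743942260742, 3.3424646854400635), 34.2868766784668) [[0.4522, 0.1997, 0.09]]
[[0.4727, 0.238], [0.4806, 0.2328], [0.4298, 0.16], [0.422, 0.1652]]
short ((353.1844482421875, 276.21142578125), (10.397002220153809, 35.17055130004883), 75.46554565429688) [[0.6255, 0.1974, 0.09]]
[[0.6313, 0.1586], [0.6026, 0.2289], [0.6249, 0.2347], [0.6531, 0.1652]]
short ((222.71827697753906, 157.23536682128906), (5.481899261474609, 22.026371002197266), 69.775146484375) [[0.6166, 0.196, 0.09]]
[[0.6115, 0.2278], [0.6336, 0.1681], [0.6179, 0.1624], [0.5959, 0.222]]
```

View pics/slane.png

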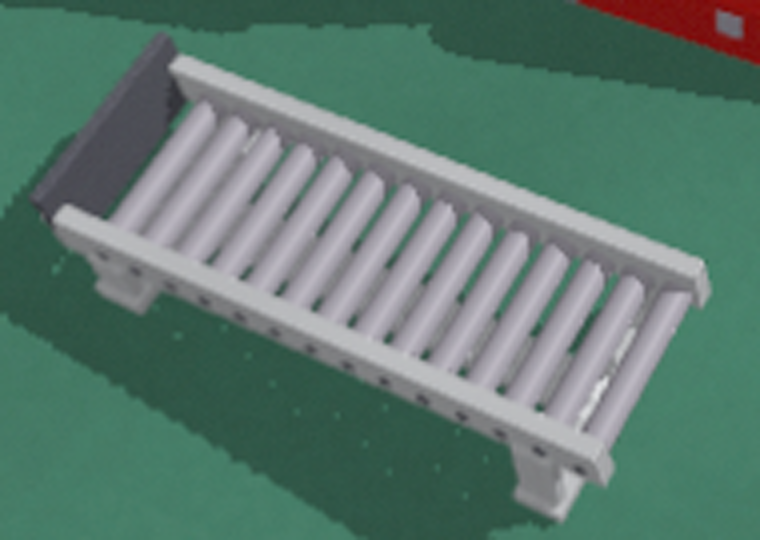

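View pics/tlane.png

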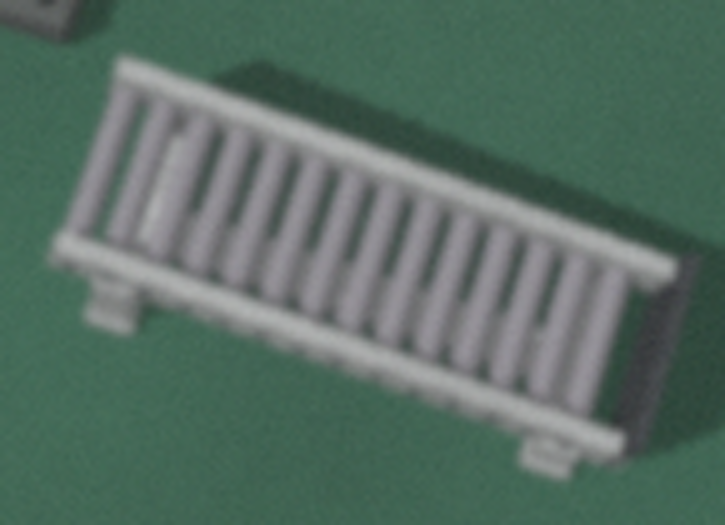

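The lane crops show the rails' top faces, with their ends at crop pixels that I triangulate between the two views. The high end is at scene right and top-view left.

```bash
python3 - <<'E'
from h import *
S,T=load("scene0.npz"),load("top0.npz")
s=lambda p:(np.array(p)+.5)/4-.5+[100,190]
t=lambda p:(np.array(p)+.5)/5-.5+[270,110]
# -x rail stop, -x rail high, +x rail stop, +x rail high (top-face ends), stop plate top edge ends(-x,+x)
a=s([(175,62),(698,268),(61,213),(602,457),(162,36),(35,196)])
b=t([(623,443),(59,241),(675,270),(118,65),(638,447),(692,258)])
P=tri(S,a,T,b); print(np.round(P,4))
for i,j in((0,1),(2,3),(0,2),(1,3)):
    d=P[j,:3]-P[i,:3]; n=np.linalg.norm(d); print(i,j,n,np.degrees(np.arcsin(d[2]/n)),np.degrees(np.arctan2(d[1],d[0])))
# case lids: white mask quads
for cam,r in((S,(315,185,395,255)),(T,(188,186,256,242))):
    c=blob(cam,r,lambda f:(f.min(2)>110)); h=cv2.convexHull(c)
    q=cv2.minAreaRect(h);print(q)
    m=np.concatenate([c]);
    for z in(.06,.0):print(z,np.round(cam.plane(cv2.boxPoints(q),z)[:,:2],4).tolist(),np.round(cam.plane([q[0]],z)[0],4))
E
```

```text
[[ 4.927e-01 -3.003e-01  6.750e-02  2.400e-03]
 [ 6.074e-01  2.630e-02  1.053e-01  2.100e-03]
 [ 5.971e-01 -3.379e-01  6.640e-02  3.100e-03]
 [ 7.155e-01 -9.300e-03  1.014e-01  2.500e-03]
 [ 4.866e-01 -3.046e-01  8.570e-02  1.400e-03]
 [ 5.984e-01 -3.437e-01  8.790e-02  2.000e-04]]
0 1 0.34821087687720254 6.223114283785755 70.64712256833836
2 3 0.35103682405279274 5.727161184018884 70.19404087745954
0 2 0.11099856678763581 -0.613672382851686 -19.786359956622565
1 3 0.11384078265121199 -1.9655444454541788 -18.20714822282672
((354.5, 219.0), (68.0, 79.0), 90.0)
0.06 [[0.3826, 0.0994], [0.3603, 0.2905], [0.5453, 0.2892], [0.5663, 0.114]] [0.4676 0.1986 0.06  ]
0.0 [[0.3415, 0.0998], [0.3178, 0.303], [0.5144, 0.3016], [0.5368, 0.1154]] [0.4319 0.2053 0.    ]
((220.80136108398438, 214.54539489746094), (54.21753692626953, 24.988529205322266), 35.134193420410156)
0.06 [[0.4697, 0.2898], [0.5303, 0.2488], [0.4357, 0.1181], [0.3768, 0.1594]] [0.4527 0.2035 0.06  ]
0.0 [[0.481, 0.3029], [0.5446, 0.26], [0.4454, 0.1228], [0.3836, 0.1661]] [0.4632 0.2124 0.    ]
```

Checks on these measurements:
- The rails come out about 350 mm long and 111 mm between centres, sloping about 6°.
- The plate top is 20 mm above the rails.
- The lid is 161 × 73 mm.

All of this matches the sizes given, so I'll pick.

```bash
cat >> h.py <<'E'
from scipy.spatial.transform import Rotation as Ro
def quat(xdir,zdir):
    z=np.array(zdir,float);z/=np.linalg.norm(z);x=np.array(xdir,float);x-=z*(x@z);x/=np.linalg.norm(x)
    return Ro.from_matrix(np.c_[x,np.cross(z,x),z]).as_quat()
E
python3 - <<'E'
from h import *
from workcell import bot,hand,kinematics,get_obs,vision
a=np.radians(54.5);p=np.array([.456,.202])
best=None
for sg in(1,-1):
    q=quat([sg*np.cos(a),sg*np.sin(a),0],[0,0,-1]); j=kinematics.solve_ik([*p,.17],q)
    print(sg,None if j is None else np.round(j,2))
    if j is not None and (best is None or abs(j[5])<best[0]): best=(abs(j[5]),q,sg)
q=best[1];print("sg",best[2])
bot.reach([*p,.17],q); hand.move_gripper(.06,60)
bot.servo_line([*p,.089],velocity=.08)
w0=get_obs()["wrist_force"]
hand.move_gripper(0,60); o=get_obs();print(o["gripper_width"],o["grip_force"],o["wrist_force"]-w0,o["time_s"])
bot.servo_line([*p,.24],velocity=.12); o=get_obs()
print(o["gripper_width"],o["grip_force"],o["wrist_force"]-w0,o["ft_torque"],o["position"],o["time_s"])
for n in("scene","top"):
    r=vision.read_camera(n);np.savez(n+"1.npz",**r); cv2.imwrite(f"pics/{n}1.png",r["frame"][:,:,::-1])
E
```

```text
1 [ 0.41  0.25  1.97 -0.    0.91  1.03]
-1 [ 0.41  0.25  1.97 -0.    0.91 -2.11]
sg 1
0.012963162502419325 59.737948179244995 [-1.04845074  1.97503025  1.36414772] 3.9833
0.012874690124522043 58.697941303253174 [ 0.88866076 -0.77267504 -6.69752764] [ 0.01797632 -0.02384863 -0.04733837] [0.45554144 0.20178266 0.23921344] 5.3917
```

View pics/scene1.png

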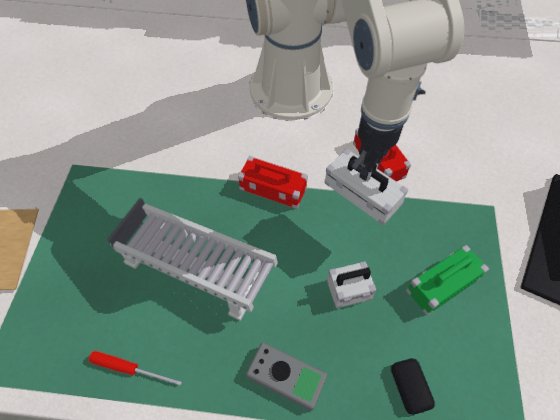

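The case hangs level from the gripper at about scene (366,187), gripped 13 mm wide. It weighs about 0.68 kg with almost no moment, so it is centred. The short case at (351,285) hasn't moved. Now I'll carry it over and place it with a guarded descent.

```bash
python3 - <<'E'
from h import *
from workcell import bot,hand,kinematics,get_obs,vision
y,pt=np.radians(70.4),np.radians(6.3)
up=np.array([np.cos(y)*np.cos(pt),np.sin(y)*np.cos(pt),np.sin(pt)])
n=np.array([-np.sin(pt)*np.cos(y),-np.sin(pt)*np.sin(y),np.cos(pt)])
load=np.array([.6032,-.1553,.0852])+.08*up-.012*n
q=quat(up,-n); t=lambda h:load+n*(.088+h)
print(load,kinematics.solve_ik(t(.07),q))
bot.servo_line(t(.07),q,velocity=.15)
bot.servo_line(t(.012),velocity=.08); bot.dwell(.3)
o=get_obs();f0=o["wrist_force"]; print(f0,o["position"]-t(.012),o["time_s"])
h=.012
while h>-.010:
    h-=.0015; bot.servo_line(t(h),velocity=.02); bot.dwell(.1); o=get_obs(); df=o["wrist_force"]-f0
    print(round(h,4),np.round(df,1),np.round(o["ft_torque"],2),o["time_s"])
    if df@n>4: break
r=vision.read_camera("scene");np.savez("scene2.npz",**r);cv2.imwrite("pics/scene2.png",cv2.resize(r["frame"][150:340,90:330,::-1],None,fx=3,fy=3,interpolation=cv2.INTER_CUBIC))
np.savez("pl.npz",n=n,load=load,h=h)
E
```

```text
[ 0.63031579 -0.07915002  0.08205121] [-0.21021047  0.3648231   1.64221632  0.12098042  1.12290756  0.0800652 ]
[ 0.41304587 -0.12100702 -6.04478041] [ 1.98833804e-04 -8.19978767e-05  4.38942385e-04] 9.1
0.0105 [-0.3 -0.7  0.3] [-0.2   0.05 -0.02] 9.45
0.009 [-0.2  0.8 -0.1] [-0.14  0.06 -0.03] 9.8
0.0075 [ 0.  -0.4 -0.1] [-0.21  0.07  0.01] 10.15
0.006 [ 0.3 -0.  -1. ] [-0.19  0.03 -0.04] 10.5
0.0045 [-0.6 -0.7  0.4] [-0.17  0.06 -0.02] 10.85
0.003 [-0.5  0.4  2.5] [-0.17  0.05  0.02] 11.2
0.0015 [-5.1  0.2 14.2] [0.13 0.76 0.11] 11.55
```

View pics/scene2.png

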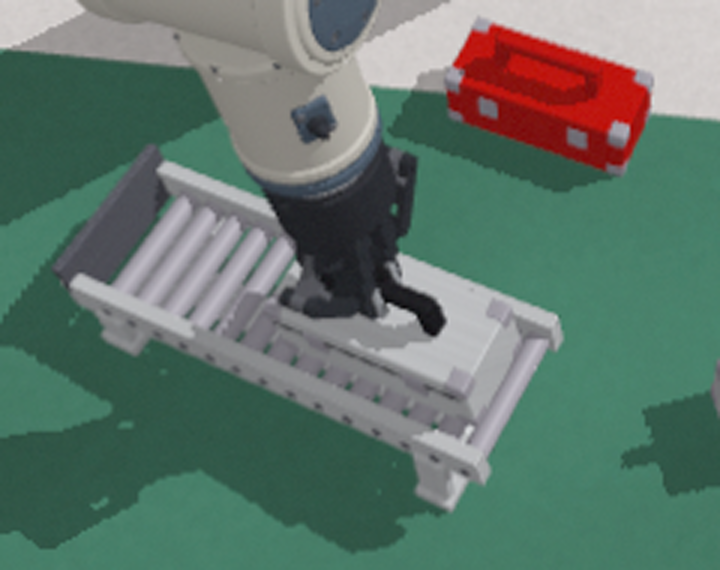

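The case is on the rollers, with its lid corners at crop pixels of about (510,300) and (462,378). Contact came 2 mm from the predicted height. I'll check its lateral position before releasing.

```bash
python3 - <<'E'
from h import *
S=load("scene2.npz");d=np.load("pl.npz");n,L=d["n"],d["load"]
y=np.radians(70.4);yv=np.array([np.sin(y),-np.cos(y),0]);up=np.cross(yv,n);up*=np.sign(up[1])
def on(px,h):
    c,r=S.ray((np.array(px)+.5)/3-.5+[90,150]); P=c+r*(((L+n*h-c)@n)/(r@n))[:,None]
    return np.round(np.c_[(P-L)@up,(P-L)@yv],4)
print("lid high-end corners up,+xside",on([(515,303),(465,382)],.06).tolist())
print("rails inner/outer high end",on([(560,322),(545,340),(490,468),(478,480)],.012).tolist())
E
```

```text
lid high-end corners up,+xside [[0.0805, -0.0388], [0.0776, 0.0268]]
rails inner/outer high end [[0.099, -0.0589], [0.0957, -0.0419], [0.1054, 0.0582], [0.102, 0.069]]
```

The case sits about 6 mm toward the -x rail but inside both rails. I'll lift it a little, shift it 6 mm, lower it again and release.

```bash
python3 - <<'E'
from h import *
from workcell import bot,hand,get_obs,vision
d=np.load("pl.npz");n,L=d["n"],d["load"];y=np.radians(70.4);yv=np.array([np.sin(y),-np.cos(y),0])
t=lambda h,s:L+n*(.088+h)+s*yv
bot.servo_line(t(.007,0),velocity=.03);bot.servo_line(t(.007,.006),velocity=.03)
bot.dwell(.2);f0=get_obs()["wrist_force"]
h=.005
while h>-.004:
    bot.servo_line(t(h,.006),velocity=.02);bot.dwell(.1);df=get_obs()["wrist_force"]-f0;print(h,np.round(df,1))
    if df@n>2: break
    h-=.001
hand.move_gripper(.06); o=get_obs();print(o["gripper_width"],o["time_s"])
bot.servo_line(t(.10,.006),velocity=.12);bot.dwell(2)
bot.goto_joints([.9,.1,1.6,0,1.4,0]);print(get_obs()["time_s"])
for k in("scene","top"):
    r=vision.read_camera(k);np.savez(k+"3.npz",**r);cv2.imwrite(f"pics/{k}3.png",r["frame"][:,:,::-1])
E
```

```text
0.005 [ 1.2 -1.6  0.6]
0.004 [ 0.5 -0.5  0.4]
0.003 [ 0.7 -1.8  3.7]
0.06004253175283473 14.0417
19.225
```

View pics/scene3.png

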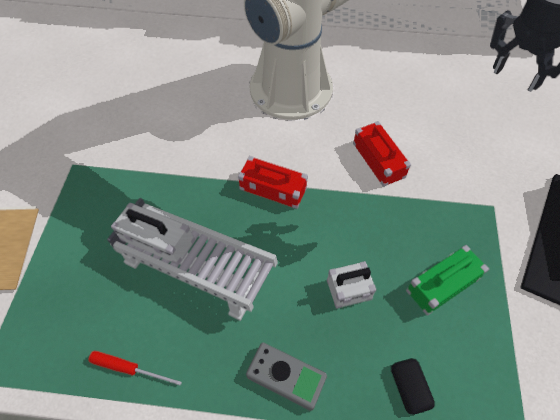

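The case has rolled to the low end, with its handle at about (147,222). The short case still stands at (351,285). I'll check that it is at rest and how far it is from the stop.

```bash
python3 - <<'E'
from h import *
from workcell import vision
d=np.load("pl.npz");n,L=d["n"],d["load"];y=np.radians(70.4);yv=np.array([np.sin(y),-np.cos(y),0]);dn=np.cross(yv,n);dn*=-np.sign(dn[1])
for k,roi in(("scene",(118,200,180,245)),("top",(340,140,410,205))):
    A=load(k+"3.npz");r=vision.read_camera(k);B=Cam(r)
    print("diff",np.abs(A.f.astype(int)-B.f)[roi[1]:roi[3],roi[0]:roi[2]].mean())
    print("predicted bar ctr",A.proj([L+dn*.175+n*.09]))
    if k=="scene":
        q=cv2.minAreaRect(blob(A,(128,205,172,240),lambda f:f.max(2)<45));c,r=A.ray([q[0]]);P=c+r[0]*((L+n*.09-c)@n)/(r[0]@n);print(q,"x rel stop",(P-L)@dn-.255,"y",(P-L)@yv)
for k,o,roi in(("sfin",load("scene3.npz"),(100,190,220,280)),):
    cv2.imwrite("pics/sfin.png",cv2.resize(o.f[roi[1]:roi[3],roi[0]:roi[2],::-1],None,fx=6,fy=6,interpolation=cv2.INTER_CUBIC))
E
```

```text
diff 0.9456391875746715
predicted bar ctr [[145.25724665 216.57570257]]
((146.37301635742188, 221.49513244628906), (42.777915954589844, 10.203635215759277), 22.750974655151367) x rel stop -0.08968514261104149 y 0.009307899535465514
diff 1.8055677655677655
predicted bar ctr [[382.43175844 165.07842528]]
```

View pics/sfin.png

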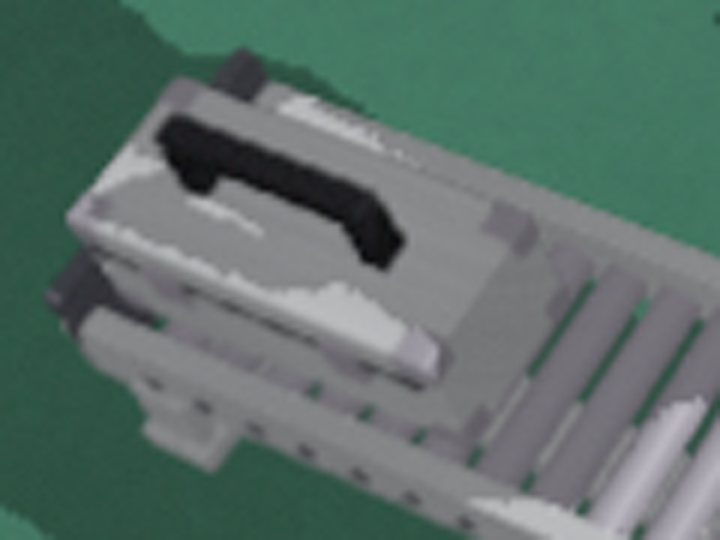

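The case is at rest, upright and parallel to the rails, with its lid over the stop plate. The short case is unmoved and the arm is clear.

```bash
python3 -c "
from workcell import hand_in;print(hand_in())"
```

```text
the job is handed in; nothing more can be done
None
```

The long case was set gently on the rollers, released, and rolled down to the stop, where it rests handle up; the short case has not moved and the job is handed in, though `hand_in()` returned no verdict.

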